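# Scoop pebbles and hover over the balance

### The job

Take the scoop by its upright grip, scoop at least two of the pebbles out of the feed tray without touching them with the fingers, and carry them over the top of the test-tube rack to the balance, spilling none outside the tray. The balance is settling to zero and must not be touched: finish holding the loaded scoop still and level, its pan centred over the white weighing tray and lined up with the tray's long side, hovering about 15 mm above the rim; do not tip it out or let go. Leave the rack untouched, and the bottle, dishes and jar where they stand.

Things in the scene. Friction and masses are not known exactly. Their poses are not given: they have to be found in the camera images.
- scoop: Aluminium hand scoop with an upright black grip, loose, 110 to 180 g; starts flat on the tray floor in its near half, mouth roughly towards the pebbles. x points from the back to the open mouth, y across, z up. Origin on the underside. Pan 94 mm wide, side walls 3 mm thick and 26 mm high, ending at x = +38 mm; back wall at x = -45 mm, 30 mm high; front lip ends at x = +48 mm.
- scoop_grip (a point): Point to grip the scoop: centre of the upper part of its upright grip, 33 mm behind and 78 mm above the scoop's origin. The grip is a bar 14 mm thick (scoop y), 24 mm long (scoop x), standing up to 100 mm above the underside. Same axes as the scoop.
- scoop_pan (a point): Middle of the scoop pan's flat underside, 2 mm ahead of the scoop's origin; same axes as the scoop. The thin lip lies on the ground at x = +46 mm from here and ramps up to a low ridge 4 mm high at +37 mm, which keeps pebbles in; behind it the pan floor is 1.5 mm thick. The front is open. Pebbles ride up the ramp once the stop bar blocks them (under 15 N).
- tray_floor (a point): Centre of the inner floor of the fixed steel feed tray, 5 mm above the bench; left or right of the rack. Inside 230 mm (x) by 150 mm (y), walls 5 mm thick, top 35 mm above the bench. x points to the far end. A cross bar (x 92 to 97 mm, full width, from 8 to 21 mm above the floor) stops the pebbles, while the scoop's lip slides through the slot under it.
- weigh_rim (a point): Centre of the open rim of the white rectangular weighing tray on the laboratory balance, 88 mm above the bench. It is 150 mm long (x, away from the robot) by 104 mm wide (y), 22 mm deep. The grey balance under it (fixed) is 210 by 180 mm, 56 mm high. On the other side of the rack from the feed tray.
- rack: White test-tube rack with a single row of glass tubes, fixed, standing between feed tray and balance. Origin at the bench under its centre; x along its length (240 mm), 60 mm wide, tube tops 120 mm above the bench.
- bottle: Amber reagent bottle, 60 mm diameter, 130 mm tall, standing on the bench beyond the work; origin under its centre. Bystander.
- dishes: Stack of three glass petri dishes, 81 mm diameter, 45 mm tall; origin under its centre. Bystander.
- jar: Closed glass specimen jar with a black cap, 64 mm diameter, 80 mm tall; origin under its centre. Bystander.
- pebble0_center (a point): Centre of a smooth oblong grey river pebble, 24 mm long and 18 mm thick, 11 to 17 g; one of four alike, loose on the tray floor in its far half, short of the stop bar; it slides and rolls easily.
- pebble1_center (a point): Centre of another of the four alike grey pebbles.
- pebble2_center (a point): Centre of another of the four alike grey pebbles.
- pebble3_center (a point): Centre of another of the four alike grey pebbles.
Things that resemble listed ones, but are neither listed nor needed, are in the scene too. Several things have the shape of the rack; the one meant has the colours described above.

How it is judged:
On the way, in this order (a step that is already met when the one before it is completed fails the run):
1. the scoop holds at least two pebbles and has been lifted out of the tray ((((distance between pebble0_center and scoop_pan below 0.058 m and z of pebble0_center in the frame of scoop_pan above 0.003 m) and (distance between pebble1_center and scoop_pan below 0.058 m and z of pebble1_center in the frame of scoop_pan above 0.003 m)) or ((distance between pebble0_center and scoop_pan below 0.058 m and z of pebble0_center in the frame of scoop_pan above 0.003 m) and (distance between pebble2_center and scoop_pan below 0.058 m and z of pebble2_center in the frame of scoop_pan above 0.003 m)) or ((distance between pebble0_center and scoop_pan below 0.058 m and z of pebble0_center in the frame of scoop_pan above 0.003 m) and (distance between pebble3_center and scoop_pan below 0.058 m and z of pebble3_center in the frame of scoop_pan above 0.003 m)) or ((distance between pebble1_center and scoop_pan below 0.058 m and z of pebble1_center in the frame of scoop_pan above 0.003 m) and (distance between pebble2_center and scoop_pan below 0.058 m and z of pebble2_center in the frame of scoop_pan above 0.003 m)) or ((distance between pebble1_center and scoop_pan below 0.058 m and z of pebble1_center in the frame of scoop_pan above 0.003 m) and (distance between pebble3_center and scoop_pan below 0.058 m and z of pebble3_center in the frame of scoop_pan above 0.003 m)) or ((distance between pebble2_center and scoop_pan below 0.058 m and z of pebble2_center in the frame of scoop_pan above 0.003 m) and (distance between pebble3_center and scoop_pan below 0.058 m and z of pebble3_center in the frame of scoop_pan above 0.003 m))) and height (world z) of scoop_pan above 0.05 m), for 0.2 s.
2. the loaded scoop passes over the top of the test-tube rack ((((distance between pebble0_center and scoop_pan below 0.058 m and z of pebble0_center in the frame of scoop_pan above 0.003 m) and (distance between pebble1_center and scoop_pan below 0.058 m and z of pebble1_center in the frame of scoop_pan above 0.003 m)) or ((distance between pebble0_center and scoop_pan below 0.058 m and z of pebble0_center in the frame of scoop_pan above 0.003 m) and (distance between pebble2_center and scoop_pan below 0.058 m and z of pebble2_center in the frame of scoop_pan above 0.003 m)) or ((distance between pebble0_center and scoop_pan below 0.058 m and z of pebble0_center in the frame of scoop_pan above 0.003 m) and (distance between pebble3_center and scoop_pan below 0.058 m and z of pebble3_center in the frame of scoop_pan above 0.003 m)) or ((distance between pebble1_center and scoop_pan below 0.058 m and z of pebble1_center in the frame of scoop_pan above 0.003 m) and (distance between pebble2_center and scoop_pan below 0.058 m and z of pebble2_center in the frame of scoop_pan above 0.003 m)) or ((distance between pebble1_center and scoop_pan below 0.058 m and z of pebble1_center in the frame of scoop_pan above 0.003 m) and (distance between pebble3_center and scoop_pan below 0.058 m and z of pebble3_center in the frame of scoop_pan above 0.003 m)) or ((distance between pebble2_center and scoop_pan below 0.058 m and z of pebble2_center in the frame of scoop_pan above 0.003 m) and (distance between pebble3_center and scoop_pan below 0.058 m and z of pebble3_center in the frame of scoop_pan above 0.003 m))) and z of scoop_pan in the frame of rack above 0.122 m and x of scoop_pan in the frame of rack between -0.14 and 0.14 m and y of scoop_pan in the frame of rack between -0.05 and 0.05 m), for 0.05 s.
At the end, for the whole second after the job is handed in: Scoop held still and level (0.25 rad) with two or more pebbles, the rest in the feed tray; middle of the pan underside 4 to 35 mm above the weighing tray rim, within 20 mm of its centre sideways, lined up with its long axis within 0.17 rad; balance untouched ((((distance between pebble0_center and scoop_pan below 0.058 m and z of pebble0_center in the frame of scoop_pan above 0.003 m) and (distance between pebble1_center and scoop_pan below 0.058 m and z of pebble1_center in the frame of scoop_pan above 0.003 m)) or ((distance between pebble0_center and scoop_pan below 0.058 m and z of pebble0_center in the frame of scoop_pan above 0.003 m) and (distance between pebble2_center and scoop_pan below 0.058 m and z of pebble2_center in the frame of scoop_pan above 0.003 m)) or ((distance between pebble0_center and scoop_pan below 0.058 m and z of pebble0_center in the frame of scoop_pan above 0.003 m) and (distance between pebble3_center and scoop_pan below 0.058 m and z of pebble3_center in the frame of scoop_pan above 0.003 m)) or ((distance between pebble1_center and scoop_pan below 0.058 m and z of pebble1_center in the frame of scoop_pan above 0.003 m) and (distance between pebble2_center and scoop_pan below 0.058 m and z of pebble2_center in the frame of scoop_pan above 0.003 m)) or ((distance between pebble1_center and scoop_pan below 0.058 m and z of pebble1_center in the frame of scoop_pan above 0.003 m) and (distance between pebble3_center and scoop_pan below 0.058 m and z of pebble3_center in the frame of scoop_pan above 0.003 m)) or ((distance between pebble2_center and scoop_pan below 0.058 m and z of pebble2_center in the frame of scoop_pan above 0.003 m) and (distance between pebble3_center and scoop_pan below 0.058 m and z of pebble3_center in the frame of scoop_pan above 0.003 m))) and ((distance between pebble0_center and scoop_pan below 0.058 m and z of pebble0_center in the frame of scoop_pan above 0.003 m) or (x of pebble0_center in the frame of tray_floor between -0.117 and 0.117 m and y of pebble0_center in the frame of tray_floor between -0.077 and 0.077 m and z of pebble0_center in the frame of tray_floor below 0.045 m)) and ((distance between pebble1_center and scoop_pan below 0.058 m and z of pebble1_center in the frame of scoop_pan above 0.003 m) or (x of pebble1_center in the frame of tray_floor between -0.117 and 0.117 m and y of pebble1_center in the frame of tray_floor between -0.077 and 0.077 m and z of pebble1_center in the frame of tray_floor below 0.045 m)) and ((distance between pebble2_center and scoop_pan below 0.058 m and z of pebble2_center in the frame of scoop_pan above 0.003 m) or (x of pebble2_center in the frame of tray_floor between -0.117 and 0.117 m and y of pebble2_center in the frame of tray_floor between -0.077 and 0.077 m and z of pebble2_center in the frame of tray_floor below 0.045 m)) and ((distance between pebble3_center and scoop_pan below 0.058 m and z of pebble3_center in the frame of scoop_pan above 0.003 m) or (x of pebble3_center in the frame of tray_floor between -0.117 and 0.117 m and y of pebble3_center in the frame of tray_floor between -0.077 and 0.077 m and z of pebble3_center in the frame of tray_floor below 0.045 m)) and z of scoop_pan in the frame of weigh_rim between 0.004 and 0.035 m and horizontal distance between scoop_pan and weigh_rim below 0.02 m and angle between the x axis of scoop and the x axis of weigh_rim, either way round below 0.17 rad and angle between scoop's own z axis and vertical below 0.25 rad and contact force between the fingers and scoop above 1 N and contact force between scoop and balance below 0.05 N and linear speed of scoop below 0.03 m/s); the arm keeps its last pose, push and grip.
It fails at once if the balance or its weighing tray is touched (contact force between balance and anything else above 0.3 N).
It fails at once if the test-tube rack is touched (contact force between rack and anything else above 1 N).
It fails at once if a pebble is touched by the fingers instead of the scoop (contact force between the fingers and pebble0 above 0.3 N or contact force between the fingers and pebble1 above 0.3 N or contact force between the fingers and pebble2 above 0.3 N or contact force between the fingers and pebble3 above 0.3 N).
It fails at once if the bottle, the dish stack or the jar is moved by more than 2 cm (distance of any of bottle, dishes, jar from where it was at the start of the episode above 0.02 m).
It also fails if it takes over 54 s, if anything falls off the work surface, if the arm or the gripper's body presses on something with over 40 N, if the wrist force passes 120 N, or if a joint passes its speed limit or range.

### The arm

A 6-joint arm with a two-finger parallel gripper is mounted at the origin on the work surface. World frame = base frame: x ahead of the robot, y to its left, z up, the work surface at z = 0. Lengths are in m, angles in rad, forces in N, time in s.
With the tool pointing down it reaches from about 0.3 to 0.775 m from the base axis. Payload 14.6 kg.
Tool frame: the origin (TCP) lies between the finger pads; the fingertips stand 22 mm ahead of it and the grasp point (between the pads) lies 3 mm ahead of it (ctrl.tip_reach is the distance from the TCP to the fingertips, in m); z points along the fingers, y is the direction in which the jaws open and shut (so a half turn about z gives the same grasp; the last joint's range is limited). The gripper opens to 94 mm and grips with 3 to 60 N. Pads are 16 mm wide; open, the fingers measure 119 mm over their backs; the gripper's body (75 mm by 177 mm) begins 78 mm behind the grasp point.
Start: joints at [1.099, 0.3, 1.521, -0, 1.321, -0.067], TCP at [0.217, 0.506, 0.195] pointing down, gripper open.
Joint ranges: [-3.03, 3.03], [-0.79, 2.21], [0.23, 2.52], [-1.04, 4.18], [0, 3.07], [-2.55, 2.55]. Speed limits (rad/s): [2.22, 2.22, 2.57, 3.14, 3.14, 3.14].

### API

Orientations are given as [roll, pitch, yaw] about the fixed x, y, z axes, in that order (R = Rz(yaw) Ry(pitch) Rx(roll)).
In Python, from station import ctrl gives the robot as it stands. The module is installed in compiled form; this text tells all that it offers.
- The arm moves only by the shell command python3 -m creep 'ROWS' [OPENING] [FORCE]. ROWS is a JSON object of lists of equal length, an entry for each row: "xyz": the shift along the tool's x, y, z in mm, a list of three; "spin": the turn about the tool's z in rad. In form: {"xyz": [[tx, ty, tz], ...], "spin": [spin, ...]}. A call has 1 to 5 rows; each row shifts and turns the commanded pose from where the row before left it, along the tool's axes as they then stand; what a row does not reach is not made up. A row lasts 1/8 s, in which the tool goes at most 62.5 mm and 10.7 degrees, less where a joint would pass 70% of its speed; a pose out of reach is approached as far as the arm can. A call with a gripper value outside its range is refused whole. OPENING is the finger opening in mm, from 0 to 94, set as the call begins (- or left out, the last holds). The fingers move at their own pace and stop on an object; FORCE is the grip in N (left out, the last holds). Time passes only in rows, so rows that do not move let the fingers close. It gives the time, the measured TCP pose, the force and the opening at its end, in the units of the state.
- ctrl.get_obs(): the state, without advancing time (a new reading comes with each control period).
- ctrl.camera(name): name is "side" or "top" or "wrist"; returns the picture (420x560x3 uint8, red, green, blue); there is no depth.
- ctrl.camera_model(name): a dict with "fx", "fy", "cx", "cy" (pixels), "k1" (the pictures are not rectified: a ray, as slopes to the right and down, at radius r is drawn at 1 + k1 r^2 times it, then the intrinsics apply), "R" (3x3) and "t" (3): a world point X has camera coordinates R X + t. Camera axes: x right, y down, z forward; pixel columns grow to the right and rows downward; lengths in m; the calibration is good to about 2 mm. A picture is of the moment at which its call begins: read the wrist's pose just before it. camera_model takes no time and is no camera call; for the wrist camera it gives the pose at the moment of the call.
- ctrl.hand_in(): hands the job in, once; it reports no verdict.
The state is a dict: "time_s": time; "qpos": joint angles; "joint_vel": joint speeds; "tau": joint torques, N m; "ee_pos": TCP position; "eef_rot": TCP orientation; "force": force on the tool from outside, world axes, zero at the start; "moment": the same for the moment, N m; "grip_width": finger opening in m.
Only numpy, scipy, OpenCV 4.12 (cv2) and the standard library are available. Lean on these libraries where they do the work, as an engineer would, in place of code of your own. Each camera call takes 0.05 s, during which the arm holds its last target.

## Working session

There is one attempt and no reset: what is moved stays moved. The work goes in short steps, Python scripts to look and compute and a shell command to move; the robot and the scene stay as the last step left them, time stands still between calls to the robot, and variables do not carry over. Pictures are saved under pics/ and viewed, and the job is handed in when it is done.

```bash
ls; mkdir -p pics
python3 - <<'E'
from station import ctrl
import cv2,numpy as np
print(ctrl.get_obs())
for n in ["side","top","wrist"]:
    m=ctrl.camera_model(n); im=ctrl.camera(n); cv2.imwrite(f"pics/{n}0.png",im[:,:,::-1])
    print(n,{k:np.round(v,4).tolist() for k,v in m.items()})
print(ctrl.tip_reach)
E
```

```text
pics
{'time_s': 0.0, 'qpos': array([ 1.09939186e+00,  3.00491968e-01,  1.52157996e+00,  6.38382176e-06,
        1.32070644e+00, -6.65889373e-02]), 'joint_vel': array([ 0.00066076,  0.00015493,  0.00066318,  0.00048816, -0.00179901,
       -0.00066997]), 'tau': array([ 2.53477401e-04, -5.31809986e+01, -3.52732050e+01,  7.08064903e-02,
        2.44740327e-02, -6.79042205e-05]), 'ee_pos': array([0.21648661, 0.50530111, 0.19467537]), 'eef_rot': array([-3.14040998e+00, -8.50669082e-05,  2.73677549e+00]), 'force': array([ 0.77522508, -0.41258382,  0.07447276]), 'moment': array([ 0.0241082 , -0.04319891, -0.01775961]), 'grip_width': 0.09394589940238765}
side {'fx': 382.1118, 'fy': 382.1118, 'cx': 279.1207, 'cy': 208.0279, 'k1': -0.0296, 'R': [[0.9475, -0.3194, -0.0127], [-0.19, -0.531, -0.8258], [0.257, 0.7849, -0.5638]], 't': [-0.5072, 0.1353, 0.9062]}
top {'fx': 484.36, 'fy': 484.36, 'cx': 283.9318, 'cy': 206.4221, 'k1': -0.0047, 'R': [[-0.0092, -1.0, 0.0003], [-0.99, 0.0091, -0.141], [0.141, -0.0016, -0.99]], 't': [-0.0365, 0.5262, 1.286]}
wrist {'fx': 292.0938, 'fy': 292.0938, 'cx': 283.5979, 'cy': 205.3909, 'k1': 0.0118, 'R': [[0.3943, 0.919, -0.0014], [0.8909, -0.3819, 0.2457], [0.2252, -0.0981, -0.9694]], 't': [-0.5484, -0.0253, 0.3902]}
0.022
```

View pics/top0.png

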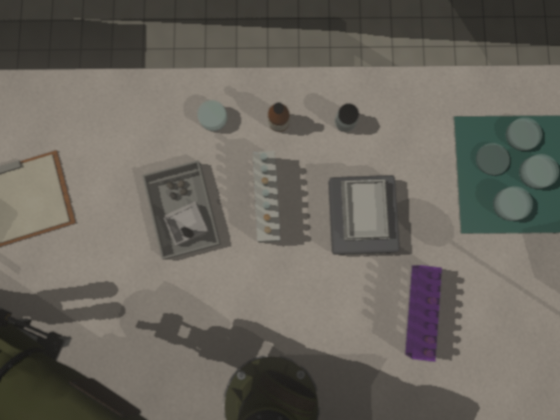

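View pics/side0.png

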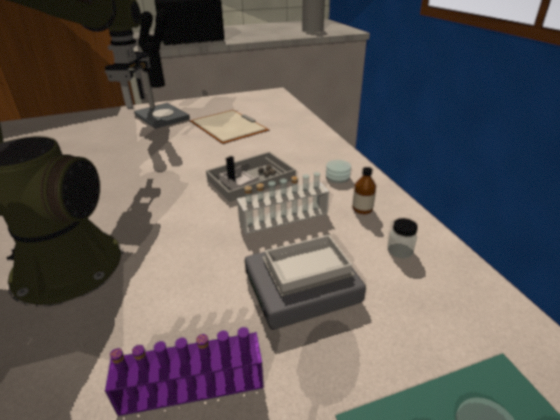

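View pics/wrist0.png

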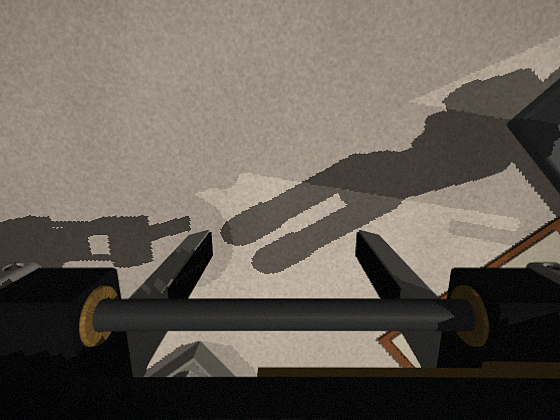

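The top view shows the feed tray at about (182,210), with the scoop's dark grip at (188,230) and the pebbles at (180,188). The white rack is at (265,198) and the balance with its white tray is at (365,212). There are two rack-shaped things: the white one at (265,198), and a purple one at (424,313). The white one fits the description, and it stands between the tray and the balance. Next I'll enlarge the crops.

```bash
cat > h.py <<'E'
import numpy as np, cv2
from station import ctrl
def ray(m,u,v):
    K=np.array([[m['fx'],0,m['cx']],[0,m['fy'],m['cy']],[0,0,1]])
    # invert r*(1+k r^2)
    x,y=(u-m['cx'])/m['fx'],(v-m['cy'])/m['fy']
    p=cv2.undistortPoints(np.array([[[u,v]]],float),K,np.array([m['k1'],0,0,0.]))[0,0]
    R=np.array(m['R']);t=np.array(m['t'])
    return -R.T@t, R.T@np.array([p[0],p[1],1])
def plane(m,u,v,z):
    o,d=ray(m,u,v); return o+d*(z-o[2])/d[2]
def tri(m1,p1,m2,p2):
    o1,d1=ray(m1,*p1);o2,d2=ray(m2,*p2)
    A=np.stack([d1,-d2],1); s=np.linalg.lstsq(A,o2-o1,rcond=None)[0]
    a,b=o1+d1*s[0],o2+d2*s[1]; return (a+b)/2,np.linalg.norm(a-b)
def proj(m,X):
    c=np.array(m['R'])@np.array(X)+np.array(m['t']); p=c[:2]/c[2]; p=p*(1+m['k1']*(p@p))
    return np.array([m['fx']*p[0]+m['cx'],m['fy']*p[1]+m['cy']])
E
python3 - <<'E'
import cv2,numpy as np
t=cv2.imread('pics/top0.png');s=cv2.imread('pics/side0.png')
g=lambda i:(255*(i/255.)**0.6).astype(np.uint8)
cv2.imwrite('pics/c1.png',g(cv2.resize(t[150:270,135:225],None,fx=5,fy=5,interpolation=cv2.INTER_CUBIC)))
cv2.imwrite('pics/c2.png',g(cv2.resize(t[140:265,245:405],None,fx=4.6,fy=4.6,interpolation=cv2.INTER_CUBIC)))
cv2.imwrite('pics/c3.png',g(cv2.resize(s[140:240,195:340],None,fx=5,fy=5,interpolation=cv2.INTER_CUBIC)))
E
```

```text
(no output)
```

View pics/c1.png

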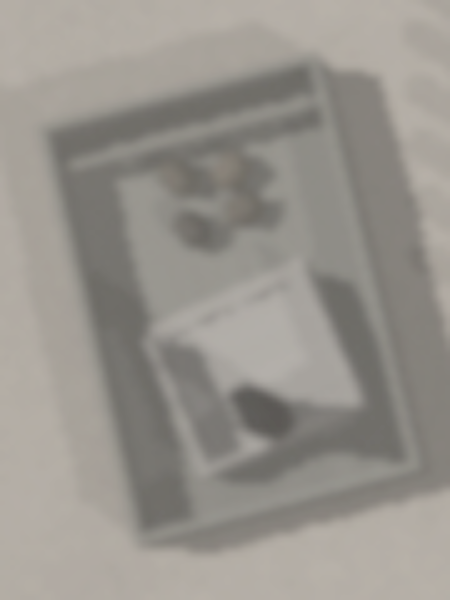

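View pics/c2.png

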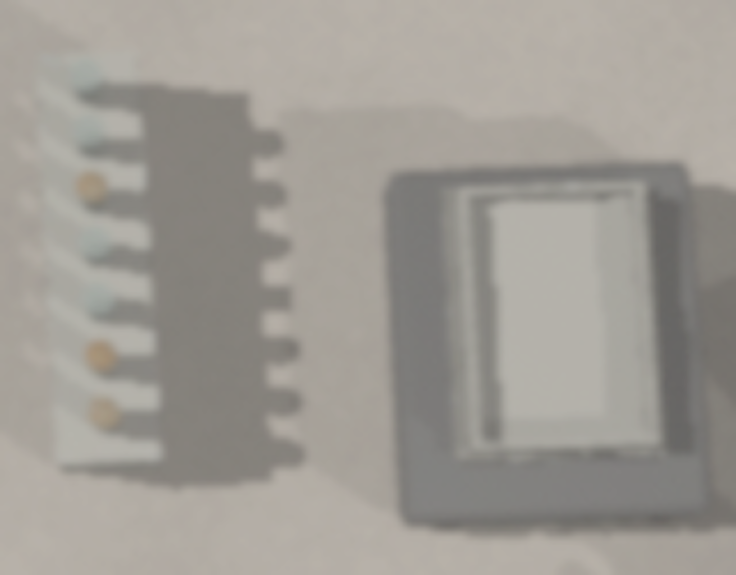

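View pics/c3.png

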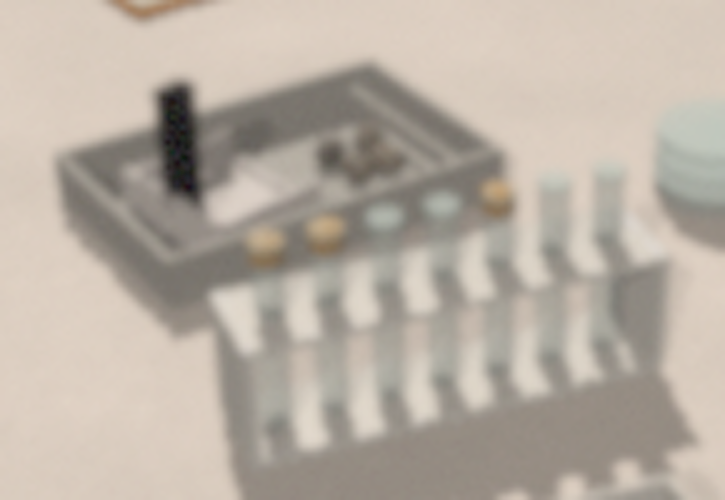

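Run:
```python
from h import *
m=ctrl.camera_model('top'); s=ctrl.camera_model('side')
print('cam',plane(m,284,206,0), ray(m,0,0)[0])
c1=lambda x,y:(135+(x+.5)/5-.5,150+(y+.5)/5-.5)
c2=lambda x,y:(245+(x+.5)/4.6-.5,140+(y+.5)/4.6-.5)
c3=lambda x,y:(195+(x+.5)/5-.5,140+(y+.5)/5-.5)
def quad(name,pts,c,z):
    P=np.array([plane(m,*c(*p),z)[:2] for p in pts]); # TL TR BR BL
    ctr=P.mean(0); d=(P[0]+P[1]-P[2]-P[3])/2; w=(P[0]+P[3]-P[1]-P[2])/2
    print(name,'ctr',ctr.round(4),'len',np.linalg.norm(d).round(4),'wid',np.linalg.norm(w).round(4),'yaw',np.degrees(np.arctan2(d[1],d[0])).round(2), np.degrees(np.arctan2(-w[0],w[1])).round(2)); return P
quad('tray',[(48,130),(320,62),(415,465),(140,540)],c1,.035)
quad('weigh',[(460,185),(645,180),(660,447),(462,455)],c2,.088)
print(quad('scoop',[(150,338),(300,262),(360,405),(210,475)],c1,.033).round(3))
print('griptop top',plane(m,*c1(262,412),.105))
print('grip top tri',tri(m,c1(265,415),s,c3(172,90)))
for n,p in dict(p0=(182,178),p1=(232,168),p2=(245,210),p3=(200,230)).items(): print(n,plane(m,*c1(*p),.014).round(4))
for p in [(90,187),(100,356),(105,414),(88,75)]: print('rack',plane(m,*c2(*p),.12).round(4))
```

```text
cam [ 0.53231158 -0.04159163  0.        ] [ 0.33925913 -0.03919524  1.34733545]
tray ctr [0.5217 0.2411] len 0.2318 wid 0.1536 yaw 13.94 14.35
weigh ctr [ 0.5119 -0.2557] len 0.1547 wid 0.1095 yaw -0.09 1.43
scoop ctr [0.4818 0.2273] len 0.0843 wid 0.0901 yaw 23.94 25.86
[[0.5   0.285]
 [0.541 0.204]
 [0.462 0.17 ]
 [0.425 0.251]]
griptop top [0.45201452 0.20867387 0.105     ]
grip top tri (array([0.4504276 , 0.20667148, 0.10706274]), np.float64(0.0003199317882228965))
p0 [0.592  0.2741 0.014 ]
p1 [0.5974 0.2462 0.014 ]
p2 [0.5735 0.2385 0.014 ]
p3 [0.5624 0.2634 0.014 ]
rack [0.5827 0.0091 0.12  ]
rack [0.4872 0.0039 0.12  ]
rack [0.4549 0.0013 0.12  ]
rack [0.6471 0.01   0.12  ]
```

```bash
python3 -m creep '{"xyz":[[-42,-22,-7],[-42,-22,-7],[-42,-22,-7],[-42,-22,-7],[-42,-22,-7]],"spin":[0,0,0,0,0]}' 94
python3 -m creep '{"xyz":[[-42,-22,-7],[-42,-22,-7],[-42,-23,-7],[0,0,0],[0,0,0]],"spin":[0,0,0,0.18,0.18]}'
python3 -m creep '{"xyz":[[0,0,0],[0,0,0],[0,0,0],[0,0,0],[0,0,0]],"spin":[0.18,0.18,0.18,0.18,0.18]}'
python3 -m creep '{"xyz":[[0,0,0],[0,0,0],[0,0,0],[0,0,0],[0,0,0]],"spin":[0.18,0.18,0.18,0.18,0.18]}'
python3 -m creep '{"xyz":[[0,0,0],[0,0,0]],"spin":[0.14,0]}'
python3 - <<'E'
from h import *
m=ctrl.camera_model('wrist'); cv2.imwrite('pics/w1.png',ctrl.camera('wrist')[:,:,::-1]); np.save('w1.npy',m,allow_pickle=True); print(ctrl.get_obs()['qpos'])
E
```

```text
time_s: 0.78
ee_pos: [0.367, 0.3204, 0.2304]
eef_rot: [-3.141, -0.0, 2.737]
force: [-0.1, 0.7, -0.2]
grip_width: 0.0941
time_s: 1.4
ee_pos: [0.456, 0.2099, 0.251]
eef_rot: [-3.141, -0.0, 2.37]
force: [0.1, 0.2, -0.3]
grip_width: 0.0943
time_s: 2.02
ee_pos: [0.4557, 0.2105, 0.251]
eef_rot: [-3.141, 0.0, 1.471]
force: [0.3, 0.1, -0.6]
grip_width: 0.094
time_s: 2.65
ee_pos: [0.4556, 0.2105, 0.251]
eef_rot: [-3.141, 0.0, 0.571]
force: [0.0, 0.5, 0.4]
grip_width: 0.0942
time_s: 2.9
ee_pos: [0.4557, 0.2105, 0.2511]
eef_rot: [-3.142, 0.0, 0.438]
force: [0.1, -1.1, -0.4]
grip_width: 0.0942
[3.59737124e-01 1.52948903e-01 1.57055293e+00 2.89925650e-05
 1.41838448e+00 1.49063347e+00]
```

View pics/w1.png

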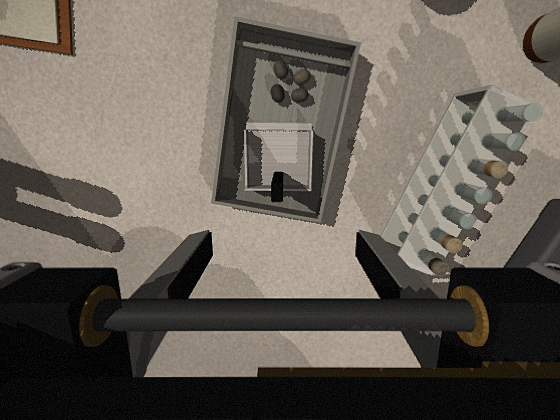

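The wrist view shows the tray (its corners are at about (236,18), (359,42), (330,224) and (212,203)), the scoop's pan from (245,125) to (312,192), the grip at (277,186), and four pebbles around (290,80). I'll enlarge it for corner picking.

Run:
```python
import cv2
t=cv2.imread('pics/w1.png')
cv2.imwrite('pics/w1c.png',cv2.resize(t[10:235,200:370],None,fx=2.6,fy=2.6,interpolation=cv2.INTER_CUBIC))
cv2.imwrite('pics/w1s.png',cv2.resize(t[110:210,230:330],None,fx=5.8,fy=5.8,interpolation=cv2.INTER_CUBIC))
```

```text
(no output)
```

View pics/w1c.png

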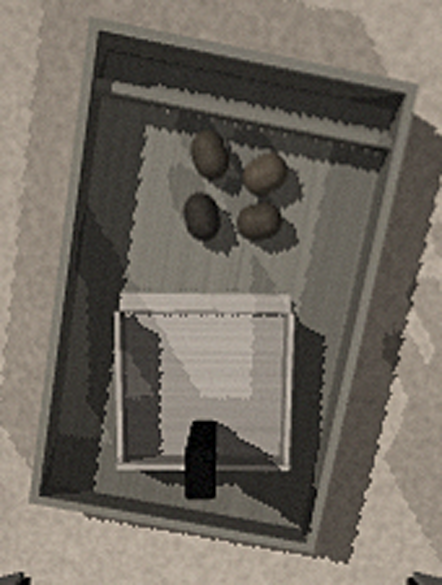

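View pics/w1s.png

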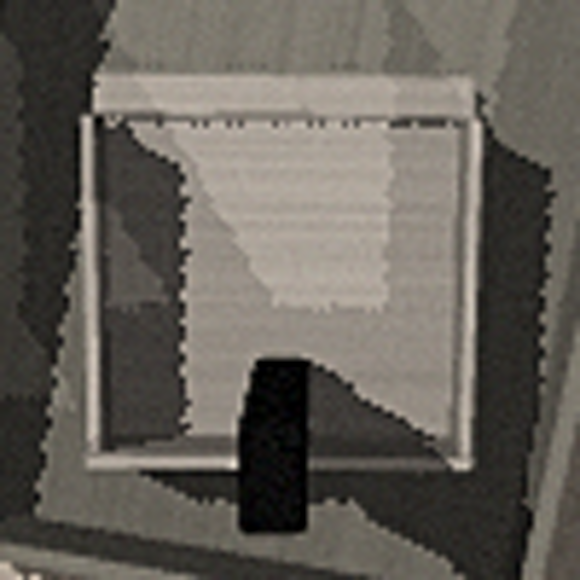

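Run:
```python
from h import *
m=np.load('w1.npy',allow_pickle=True).item()
print('cam',ray(m,0,0)[0])
c=lambda x,y:(200+(x+.5)/2.6-.5,10+(y+.5)/2.6-.5)
s=lambda x,y:(230+(x+.5)/5.8-.5,110+(y+.5)/5.8-.5)
def quad(name,pts,c,zs):
    P=np.array([plane(m,*c(*p),z)[:2] for p,z in zip(pts,zs)])
    ctr=P.mean(0); d=(P[0]+P[1]-P[2]-P[3])/2; w=(P[0]+P[3]-P[1]-P[2])/2
    print(name,'ctr',ctr.round(4),'len',np.linalg.norm(d).round(4),'wid',np.linalg.norm(w).round(4),'yaw',np.degrees(np.arctan2(d[1],d[0])).round(2), np.degrees(np.arctan2(-w[0],w[1])).round(2)); return P
T=quad('tray',[(93,20),(417,87),(312,552),(32,500)],c,[.035]*4)
quad('scoop',[(82,115),(482,120),(473,468),(85,468)],s,[.031,.031,.035,.035])
L=[plane(m,*s(*p),.0055) for p in [(97,72),(473,75)]]; print('lip',L)
print('grip top far/near', [plane(m,*s(*p),.105).round(4) for p in [(273,532),(240,532),(305,532),(248,448)]])
for n,p in dict(p0=(210,154),p1=(265,172),p2=(259,222),p3=(202,217)).items(): print(n,plane(m,*c(*p),.014).round(4))
print('bar',[plane(m,*c(*p),.026).round(4) for p in [(112,88),(390,142)]])
# predicted scoop
for th,o in [(25,(.4855,.2235))]:
    th=np.radians(th);R=np.array([[np.cos(th),-np.sin(th)],[np.sin(th),np.cos(th)]])
    for q in [(-.021,.007,.105),(-.045,.007,.105),(-.045,-.007,.105),(-.021,-.007,.105),(.038,.047,.031),(-.045,-.047,.035)]:
        w=R@np.array(q[:2])+o; u=proj(m,(*w,q[2])); print(q,((u-[230,110]+.5)*5.8-.5).round(0))
```

```text
cam [0.51993185 0.23977039 0.43992706]
tray ctr [0.5218 0.2442] len 0.2371 wid 0.1571 yaw 14.57 14.36
scoop ctr [0.4806 0.23  ] len 0.0825 wid 0.0939 yaw 24.31 24.7
lip [array([0.50861192, 0.29325786, 0.0055    ]), array([0.54720964, 0.20900398, 0.0055    ])]
grip top far/near [array([0.4437, 0.2132, 0.105 ]), array([0.4409, 0.2192, 0.105 ]), array([0.4465, 0.2073, 0.105 ]), array([0.4574, 0.225 , 0.105 ])]
p0 [0.5911 0.2776 0.014 ]
p1 [0.5954 0.2482 0.014 ]
p2 [0.5722 0.2404 0.014 ]
p3 [0.5617 0.2686 0.014 ]
bar [array([0.5957, 0.3327, 0.026 ]), array([0.6321, 0.1974, 0.026 ])]
(-0.021, 0.007, 0.105) [279. 429.]
(-0.045, 0.007, 0.105) [279. 545.]
(-0.045, -0.007, 0.105) [348. 545.]
(-0.021, -0.007, 0.105) [349. 429.]
(0.038, 0.047, 0.031) [113. 124.]
(-0.045, -0.047, 0.035) [507. 476.]
```

```bash
python3 -m creep '{"xyz":[[1,-7,30],[0,0,40],[0,0,40],[0,0,30],[0,0,25]],"spin":[0,0,0,0,0]}' 94
python3 -m creep '{"xyz":[[0,0,0]],"spin":[0]}'
python3 - <<'E'
from h import *
m=ctrl.camera_model('wrist'); cv2.imwrite('pics/w2.png',ctrl.camera('wrist')[:,:,::-1])
cv2.imwrite('pics/s2.png',cv2.resize(ctrl.camera('side')[20:240,100:340],None,fx=2.5,fy=2.5)[:,:,::-1])
E
```

```text
time_s: 3.58
ee_pos: [0.4534, 0.2172, 0.085]
eef_rot: [-3.142, 0.001, 0.44]
force: [0.7, 0.7, 0.3]
grip_width: 0.0939
time_s: 3.7
ee_pos: [0.4528, 0.217, 0.085]
eef_rot: [-3.141, 0.003, 0.439]
force: [0.4, 0.6, 0.5]
grip_width: 0.0938
```

View pics/w2.png

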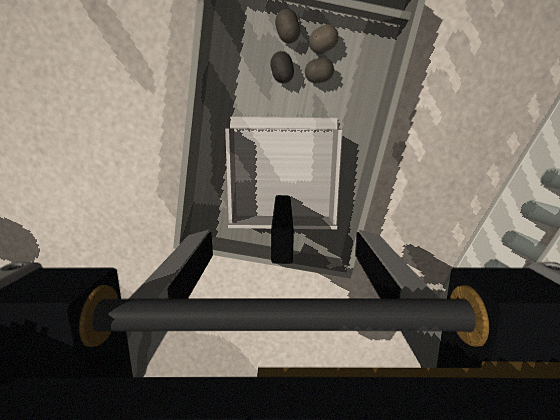

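View pics/s2.png

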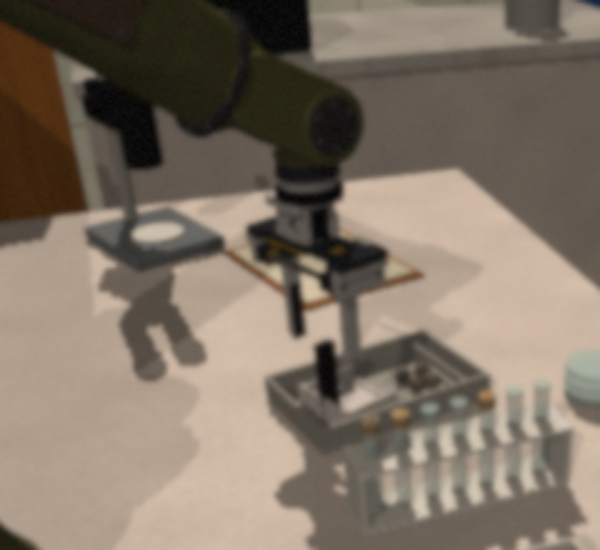

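Run:
```python
from h import *
w=ctrl.camera_model('wrist');s=ctrl.camera_model('side');o=ctrl.get_obs();print(o['ee_pos'],o['eef_rot'],o['time_s'])
from scipy.spatial.transform import Rotation as Ro
R=Ro.from_euler('xyz',o['eef_rot']).as_matrix()
for q in [(0,0,.003),(0,.047,.022),(0,-.047,.022),(.008,.047,.022),(0,0,.022)]:
    X=o['ee_pos']+R@np.array(q); print(q,X.round(4),proj(w,X).round(0),((proj(s,X)-[100,20])*2.5).round(0))
for X in [(.4535,.2175,.105),(.4535,.2175,.04)]:
    print(X,proj(w,X).round(0),((proj(s,X)-[100,20])*2.5).round(0))
print(ray(w,0,0)[0])
```

```text
[0.45404926 0.21742127 0.08709571] [ 3.14156712e+00 -7.15564688e-04  4.38345158e-01] 3.8
(0, 0, 0.003) [0.4541 0.2174 0.0841] [283. 236.] [325. 357.]
(0, 0.047, 0.022) [0.474  0.1749 0.0651] [345. 227.] [351. 384.]
(0, -0.047, 0.022) [0.4341 0.26   0.0651] [221. 227.] [303. 358.]
(0.008, 0.047, 0.022) [0.4813 0.1783 0.0651] [345. 217.] [356. 382.]
(0, 0, 0.022) [0.4541 0.2174 0.0651] [283. 227.] [326. 371.]
(0.4535, 0.2175, 0.105) [282. 248.] [323. 341.]
(0.4535, 0.2175, 0.04) [282. 218.] [328. 389.]
[0.5180981  0.24668102 0.27600402]
```

```bash
python3 -m creep '{"xyz":[[0,0,0],[0,0,0],[0,0,0],[0,0,0],[0,0,0]],"spin":[0,0,0,0,0]}' 0 20
python3 -m creep '{"xyz":[[0,0,0],[0,0,0]],"spin":[0,0]}' 0 60
python3 - <<'E'
from h import *
o=ctrl.get_obs();print(o['ee_pos'],o['eef_rot'],o['grip_width'],o['time_s'])
m=ctrl.camera_model('wrist');np.save('w3.npy',m,allow_pickle=True); cv2.imwrite('pics/w3.png',ctrl.camera('wrist')[:,:,::-1])
cv2.imwrite('pics/s3.png',cv2.resize(ctrl.camera('side')[100:220,170:320],None,fx=4,fy=4)[:,:,::-1])
E
```

```text
time_s: 4.42
ee_pos: [0.4537, 0.2173, 0.0863]
eef_rot: [3.142, 0.0, 0.437]
force: [0.3, 0.6, -0.3]
grip_width: 0.0473
time_s: 4.68
ee_pos: [0.4537, 0.2173, 0.0862]
eef_rot: [-3.142, 0.0, 0.437]
force: [-0.2, 0.3, 0.1]
grip_width: 0.0278
[0.45368502 0.21727512 0.08622701] [-3.14155235e+00  3.61781722e-05  4.36744260e-01] 0.02777298408472885 4.675
```

View pics/w3.png

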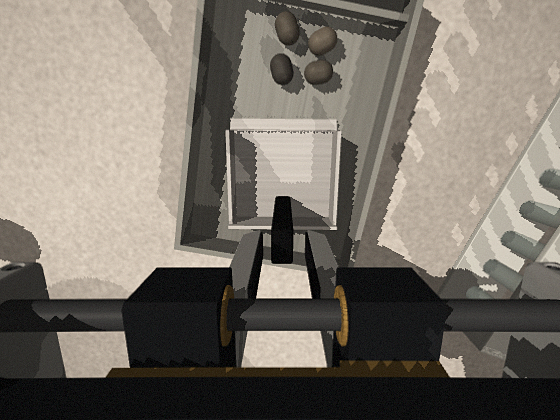

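View pics/s3.png

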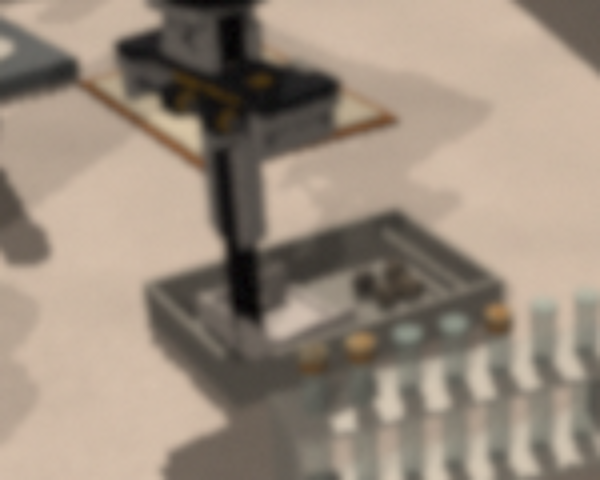

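Fingers now flank the grip at (283,235) and are still closing; I'll keep going.

```bash
python3 -m creep '{"xyz":[[0,0,0],[0,0,0],[0,0,0],[0,0,0]],"spin":[0,0,0,0]}' 0 60
python3 - <<'E'
from h import *
o=ctrl.get_obs();print(o['ee_pos'],o['eef_rot'],o['grip_width'],o['force'],o['moment'],o['time_s'])
m=ctrl.camera_model('wrist');np.save('w4.npy',m,allow_pickle=True); im=ctrl.camera('wrist')[:,:,::-1]; cv2.imwrite('pics/w4f.png',im);cv2.imwrite('pics/w4.png',cv2.resize(im[0:275,160:440],None,fx=2.1,fy=2.1,interpolation=cv2.INTER_CUBIC))
E
```

```text
time_s: 5.28
ee_pos: [0.4536, 0.2173, 0.0862]
eef_rot: [3.142, 0.0, 0.437]
force: [-0.9, -0.0, -1.0]
grip_width: 0.0132
[0.45362681 0.21726244 0.08621161] [3.14159194e+00 1.48918110e-04 4.36788837e-01] 0.013248812045386195 [-0.88485817 -0.00265298 -0.99944682] [-0.00730037  0.26880261 -0.00981048] 5.275
```

View pics/w4.png

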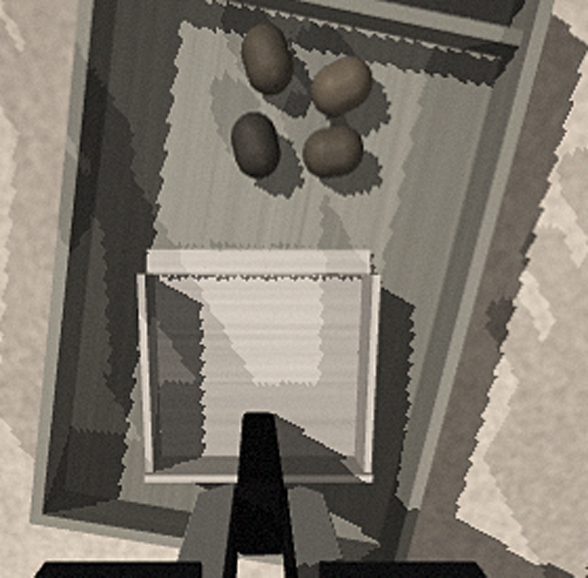

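Width is 13.2 mm, so the grip is held. Pan corners are unchanged and the four pebbles are untouched, at crop positions (267,57), (341,85), (333,151) and (254,146). Next I turn the scoop to the tray axis, centre it on the pebbles and start pushing.

```bash
python3 -m creep '{"xyz":[[0,0,0],[0,0,0],[0,-4,0],[0,-4,0],[0,0,0]],"spin":[0.09,0.095,0,0,0]}'
python3 -m creep '{"xyz":[[6,0,0],[6,0,0],[6,0,0],[6,0,0],[6,0,0]],"spin":[0,0,0,0,0]}'
python3 - <<'E'
from h import *
o=ctrl.get_obs();print(o['ee_pos'],o['eef_rot'],o['grip_width'],o['force'],o['moment'],o['time_s'])
m=ctrl.camera_model('wrist');np.save('w5.npy',m,allow_pickle=True); im=ctrl.camera('wrist')[:,:,::-1]; cv2.imwrite('pics/w5f.png',im);cv2.imwrite('pics/w5.png',cv2.resize(im[0:275,160:440],None,fx=2.1,fy=2.1,interpolation=cv2.INTER_CUBIC))
E
```

```text
time_s: 5.95
ee_pos: [0.4516, 0.2254, 0.0863]
eef_rot: [-3.141, 0.0, 0.253]
force: [-0.3, 1.5, 1.0]
grip_width: 0.0132
time_s: 6.58
ee_pos: [0.4812, 0.2326, 0.0862]
eef_rot: [3.142, 0.0, 0.252]
force: [-0.6, -0.8, -0.7]
grip_width: 0.0128
[0.48115927 0.23258264 0.08621659] [3.14156462e+00 8.88930411e-05 2.51783325e-01] 0.01279115377383914 [-0.59076848 -0.7928734  -0.67458031] [-0.13181091  0.3185965  -0.03454243] 6.575
```

View pics/w5.png

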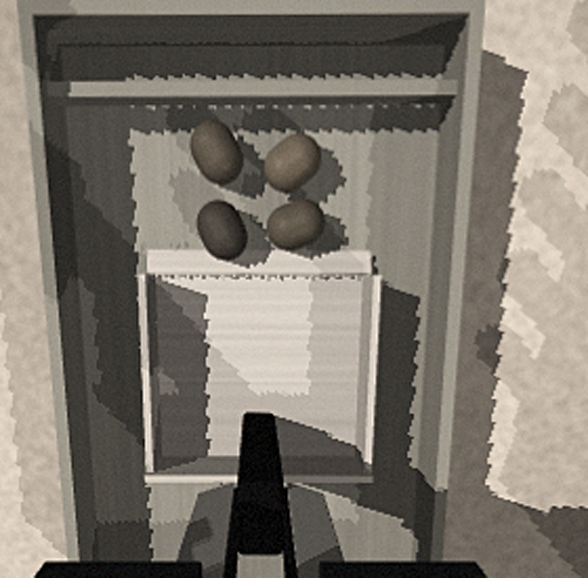

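The scoop is square to the bar (bar row 88 in the crop), with the lip just reaching the first two pebbles at (221,230) and (296,223). Pushing slowly.

```bash
python3 -m creep '{"xyz":[[5,0,0],[5,0,0],[5,0,0],[5,0,0],[5,0,0]],"spin":[0,0,0,0,0]}'
python3 -m creep '{"xyz":[[4,0,0],[4,0,0],[4,0,0],[4,0,0],[4,0,0]],"spin":[0,0,0,0,0]}'
python3 - <<'E'
from h import *
o=ctrl.get_obs();print(o['ee_pos'],o['eef_rot'],o['grip_width'],o['force'],o['moment'],o['time_s'])
m=ctrl.camera_model('wrist');np.save('w6.npy',m,allow_pickle=True); im=ctrl.camera('wrist')[:,:,::-1]; cv2.imwrite('pics/w6f.png',im);cv2.imwrite('pics/w6.png',cv2.resize(im[0:275,160:440],None,fx=2.1,fy=2.1,interpolation=cv2.INTER_CUBIC))
E
```

```text
time_s: 7.25
ee_pos: [0.5052, 0.2388, 0.0863]
eef_rot: [3.142, 0.0, 0.252]
force: [-1.4, -0.7, -0.9]
grip_width: 0.0134
time_s: 7.88
ee_pos: [0.5245, 0.2438, 0.0863]
eef_rot: [-3.142, 0.0, 0.252]
force: [-1.3, 0.0, -0.1]
grip_width: 0.0134
[0.52451713 0.24380495 0.08630367] [-3.14158276e+00  1.18611459e-04  2.51840239e-01] 0.013368815210727051 [-1.32258539  0.04169638 -0.08312667] [-0.22692753  0.554371   -0.02674494] 7.875
```

View pics/w6.png

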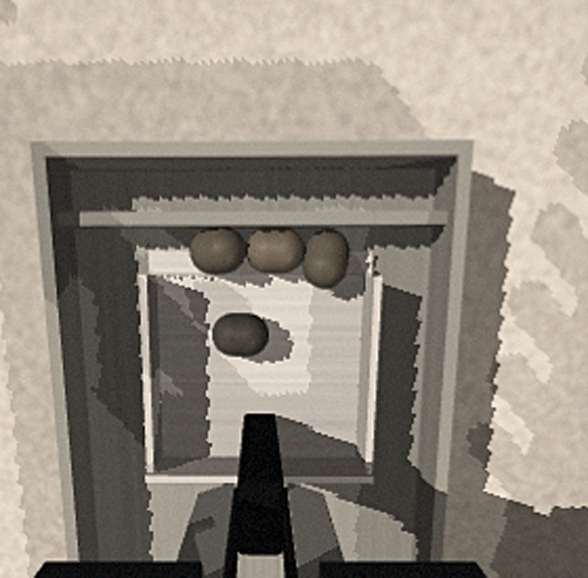

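```bash
python3 - <<'E'
from h import *
m=np.load('w6.npy',allow_pickle=True).item()
c=lambda x,y:(160+(x+.5)/2.1-.5,(y+.5)/2.1-.5)
u=np.array([np.cos(.252),np.sin(.252)])
a=plane(m,*c(378,275),.031)[:2]; a2=plane(m,*c(140,275),.031)[:2]
b=plane(m,*c(378,226),.026)[:2]; b2=plane(m,*c(140,228),.026)[:2]
print((b-a)@u,(b2-a2)@u)
E
python3 -m creep '{"xyz":[[4,0,0],[4,0,0],[4,0,0],[0,0,0]],"spin":[0,0,0,0]}'
python3 - <<'E'
from h import *
o=ctrl.get_obs();print(o['ee_pos'],o['eef_rot'],o['grip_width'],o['force'],o['moment'],o['time_s'])
m=ctrl.camera_model('wrist');np.save('w7.npy',m,allow_pickle=True); im=ctrl.camera('wrist')[:,:,::-1]; cv2.imwrite('pics/w7f.png',im);cv2.imwrite('pics/w7.png',cv2.resize(im[0:275,160:440],None,fx=2.1,fy=2.1,interpolation=cv2.INTER_CUBIC))
E
```

```text
0.018276020720758294 0.017542780424911045
time_s: 8.43
ee_pos: [0.5363, 0.2467, 0.0861]
eef_rot: [3.142, -0.0, 0.252]
force: [-0.8, 0.4, -0.9]
grip_width: 0.0132
[0.53631706 0.24671972 0.08609857] [ 3.14152775e+00 -3.30404228e-04  2.51770412e-01] 0.013206477891713926 [-0.76201722  0.44814398 -0.92015757] [-0.05683278  0.05024012  0.0346153 ] 8.425
```

View pics/w7.png

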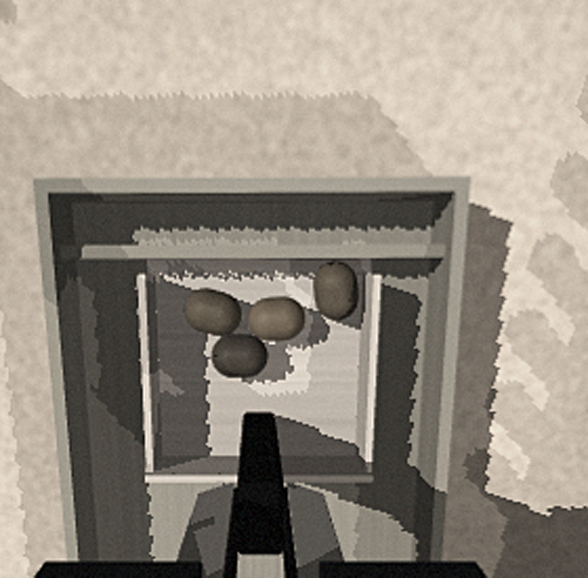

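Three pebbles are in the pan, and the fourth at (335,290) is just crossing the ridge. About 5 mm of wall-to-bar gap is left, so I advance 4 mm more.

```bash
python3 -m creep '{"xyz":[[2,0,0],[2,0,0],[0,0,0]],"spin":[0,0,0]}'
python3 - <<'E'
from h import *
o=ctrl.get_obs();print(o['ee_pos'],o['eef_rot'],o['grip_width'],o['force'],o['moment'],o['time_s'])
m=ctrl.camera_model('wrist');np.save('w8.npy',m,allow_pickle=True); im=ctrl.camera('wrist')[:,:,::-1]; cv2.imwrite('pics/w8f.png',im);cv2.imwrite('pics/w8.png',cv2.resize(im[100:250,200:360],None,fx=3.7,fy=3.7,interpolation=cv2.INTER_CUBIC))
E
```

```text
time_s: 8.85
ee_pos: [0.5399, 0.2477, 0.0862]
eef_rot: [3.142, -0.0, 0.252]
force: [-0.1, -0.5, -1.9]
grip_width: 0.0132
[0.53994821 0.2476814  0.08615239] [ 3.14150274e+00 -2.08869039e-05  2.51754412e-01] 0.013224642108790497 [-0.10025734 -0.54248747 -1.88370217] [-0.13668052  0.12020996  0.00859186] 8.85
```

View pics/w8.png

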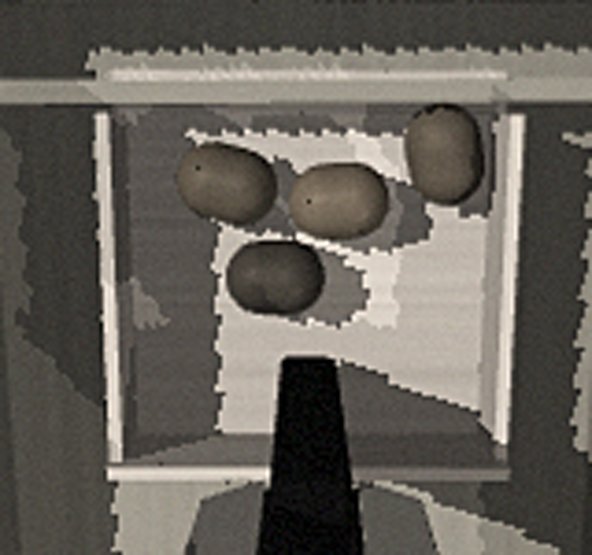

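All four pebbles sit behind the ridge, the foremost at (445,153). I back off gently to clear the bar, then lift.

```bash
python3 -m creep '{"xyz":[[-1,0,0],[-2,0,0],[-3,0,0],[-3,0,0],[-3,0,0]],"spin":[0,0,0,0,0]}'
python3 -m creep '{"xyz":[[-3,0,0],[-2,0,-1],[-1,0,-2],[0,0,-4],[0,0,-5]],"spin":[0,0,0,0,0]}'
python3 - <<'E'
from h import *
o=ctrl.get_obs();print(o['ee_pos'],o['eef_rot'],o['grip_width'],o['force'],o['moment'],o['time_s'])
im=ctrl.camera('wrist')[:,:,::-1]; cv2.imwrite('pics/w9.png',cv2.resize(im[60:250,180:380],None,fx=2.9,fy=2.9,interpolation=cv2.INTER_CUBIC))
E
```

```text
time_s: 9.52
ee_pos: [0.528, 0.2447, 0.0863]
eef_rot: [-3.142, -0.0, 0.252]
force: [0.2, 0.5, -2.1]
grip_width: 0.0133
time_s: 10.15
ee_pos: [0.5225, 0.2433, 0.0986]
eef_rot: [-3.142, -0.0, 0.252]
force: [0.3, -0.6, -2.6]
grip_width: 0.013
[0.52245529 0.24325998 0.09860682] [-3.14156353e+00 -7.47325330e-05  2.51787459e-01] 0.01303084888077143 [ 0.32605879 -0.57109894 -2.55300811] [-0.07318681  0.11610687 -0.00044739] 10.15
```

View pics/w9.png

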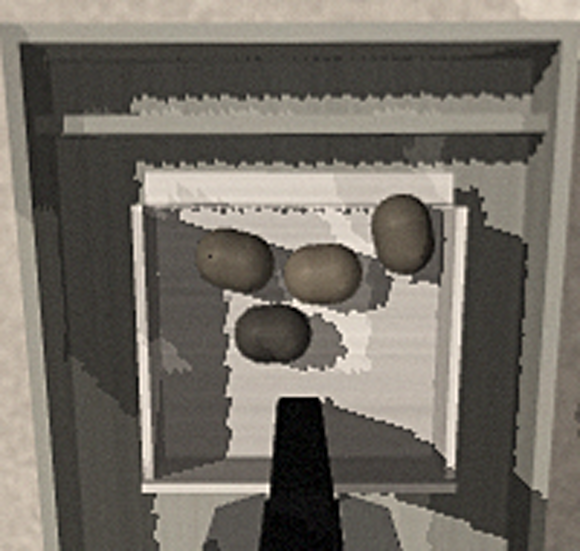

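```bash
cat > pan.py <<'E'
from h import *
from scipy.spatial.transform import Rotation as Ro
# pebble positions in scoop_pan frame from crop pixels
def rep(o,m,pts,c,origin_off=-.0332):
    psi=o['eef_rot'][2]; u=np.array([np.cos(psi),np.sin(psi)]);v=np.array([-u[1],u[0]])
    pan=np.array(o['ee_pos'][:2])+u*.035; zb=o['ee_pos'][2]-.0812
    print('pan',pan.round(4),'z',round(zb,4))
    for n,(p,h) in pts.items():
        d=plane(m,*c(*p),zb+h)[:2]-pan; print(n,(d@u).round(4),(d@v).round(4))
E
python3 - <<'E'
from pan import *
o=ctrl.get_obs(); m=ctrl.camera_model('wrist')
c=lambda x,y:(180+(x+.5)/2.9-.5,60+(y+.5)/2.9-.5)
rep(o,m,dict(peb4=((402,235),.011),a=((235,261),.011),b=((323,274),.011),d=((272,333),.011),ridge=((300,206),.004),lip=((300,170),0),backw=((220,487),.03),lw=((138,208),.026),rw=((463,208),.026)),c)
E
```

```text
pan [0.5567 0.2521] z 0.0182
peb4 0.0277 -0.0309
a 0.0201 0.0191
b 0.0162 -0.0074
d -0.0017 0.0082
ridge 0.0361 -0.0004
lip 0.0468 -0.0004
backw -0.0451 0.0235
lw 0.0355 0.0448
rw 0.0355 -0.046
```

Pebble 4 sits 9 mm behind the ridge, so all four are safely inside. I lift.

```bash
python3 -m creep '{"xyz":[[0,0,-8],[0,0,-12],[0,0,-16],[0,0,-18],[0,0,-18]],"spin":[0,0,0,0,0]}'
python3 -m creep '{"xyz":[[0,0,-18],[0,0,-18],[0,0,-16],[0,0,-12],[0,0,-8]],"spin":[0,0,0,0,0]}'
python3 -m creep '{"xyz":[[0,0,0]],"spin":[0]}'
python3 - <<'E'
from pan import *
o=ctrl.get_obs();print(o['ee_pos'],o['eef_rot'],o['grip_width'],o['force'],o['moment'],o['time_s'])
m=ctrl.camera_model('wrist');im=ctrl.camera('wrist')[:,:,::-1]; cv2.imwrite('pics/w10.png',im)
ims=ctrl.camera('side')[:,:,::-1]; cv2.imwrite('pics/s10.png',cv2.resize(ims[0:260,120:400],None,fx=2.1,fy=2.1,interpolation=cv2.INTER_CUBIC))
c=lambda x,y:(x,y)
E
```

```text
time_s: 10.82
ee_pos: [0.5225, 0.2432, 0.1719]
eef_rot: [-3.142, -0.001, 0.252]
force: [-1.2, -0.1, -1.6]
grip_width: 0.0133
time_s: 11.45
ee_pos: [0.5224, 0.2432, 0.2429]
eef_rot: [-3.142, -0.0, 0.252]
force: [-0.2, 0.0, -2.7]
grip_width: 0.0134
time_s: 11.58
ee_pos: [0.5225, 0.2433, 0.2425]
eef_rot: [-3.141, -0.0, 0.252]
force: [-0.2, -0.1, -1.5]
grip_width: 0.0131
[0.52246847 0.24328467 0.2425343 ] [-3.14148954e+00 -4.03661815e-04  2.51827188e-01] 0.013095994446054516 [-0.16992148 -0.1395701  -1.46274204] [-0.05104763  0.20612535  0.0158404 ] 11.575
```

View pics/w10.png

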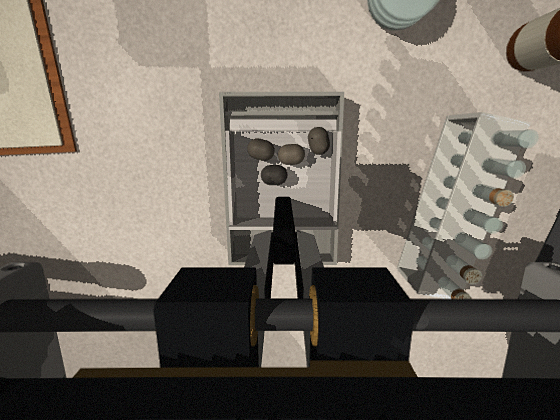

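View pics/s10.png

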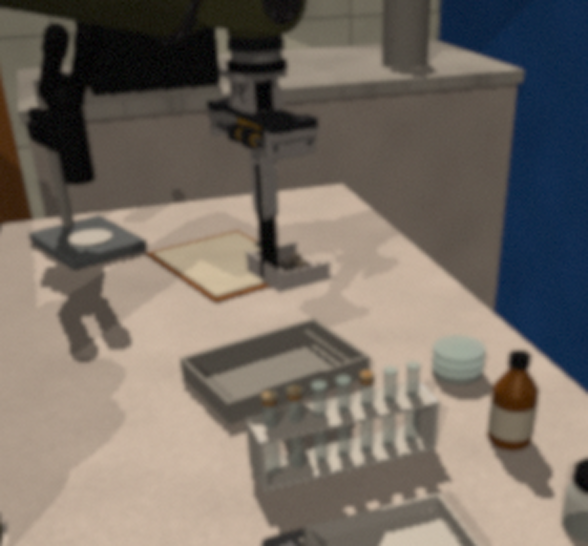

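All four pebbles are in the raised pan, at (262,150), (291,154), (318,140) and (274,175), and the feed tray is empty. I square the scoop up first, then carry it sideways over the rack with gentle ramps.

```bash
python3 -m creep '{"xyz":[[0,1,0],[0,3,0],[0,6,0],[0,9,0],[0,12,0]],"spin":[0.02,0.04,0.05,0.05,0.04]}'
python3 -m creep '{"xyz":[[0,15,0],[0,18,0],[0,20,0],[0,20,0],[0,20,0]],"spin":[0.03,0.01,0,0,0]}'
python3 -m creep '{"xyz":[[-1,20,0],[-2,20,0],[-3,20,0],[-3,20,0],[-3,20,0]],"spin":[0,0,0,0,0]}'
python3 -m creep '{"xyz":[[-3,20,0],[-3,20,0],[-3,20,0],[-3,20,0],[-3,20,0]],"spin":[0,0,0,0,0]}'
```

```text
time_s: 12.3
ee_pos: [0.5269, 0.2119, 0.2422]
eef_rot: [3.142, 0.0, 0.049]
force: [-0.1, 0.5, -2.4]
grip_width: 0.0131
time_s: 12.92
ee_pos: [0.5287, 0.1181, 0.2423]
eef_rot: [3.142, -0.0, 0.012]
force: [-0.0, -0.1, -1.7]
grip_width: 0.0129
time_s: 13.55
ee_pos: [0.5176, 0.0182, 0.2423]
eef_rot: [3.142, -0.0, 0.012]
force: [-0.0, -0.3, -2.3]
grip_width: 0.0133
time_s: 14.18
ee_pos: [0.5037, -0.0819, 0.2423]
eef_rot: [3.142, -0.0, 0.012]
force: [0.1, 0.9, -1.8]
grip_width: 0.0131
```

```bash
python3 -m creep '{"xyz":[[-3,20,0],[-3,20,0],[-3,20,0],[-3,20,0],[-3,20,0]],"spin":[0,0,0,0,0]}'
python3 -m creep '{"xyz":[[-3,20,0],[-3,18,0],[-2,15,0],[-2,10,0],[-1,6,0]],"spin":[0,0,0,0,0]}'
python3 -m creep '{"xyz":[[0,3,0],[0,1,0],[0,0,0]],"spin":[0,0,0]}'
python3 - <<'E'
from pan import *
o=ctrl.get_obs();print(o['ee_pos'],o['eef_rot'],o['grip_width'],o['force'],o['moment'],o['time_s'])
m=ctrl.camera_model('wrist');np.save('w11.npy',m,allow_pickle=True);im=ctrl.camera('wrist')[:,:,::-1]; cv2.imwrite('pics/w11.png',im)
ims=ctrl.camera('side')[:,:,::-1]; cv2.imwrite('pics/s11.png',cv2.resize(ims[100:340,150:430],None,fx=2.1,fy=2.1,interpolation=cv2.INTER_CUBIC))
ims=ctrl.camera('top')[:,:,::-1]; cv2.imwrite('pics/t11.png',cv2.resize(ims[100:280,130:430],None,fx=2.6,fy=2.6,interpolation=cv2.INTER_CUBIC))
E
```

```text
time_s: 14.8
ee_pos: [0.4897, -0.1821, 0.2423]
eef_rot: [3.142, -0.0, 0.012]
force: [-0.1, -0.4, -2.6]
grip_width: 0.0129
time_s: 15.42
ee_pos: [0.48, -0.2504, 0.2422]
eef_rot: [-3.141, 0.0, 0.012]
force: [0.5, -0.2, -1.7]
grip_width: 0.0131
time_s: 15.8
ee_pos: [0.4802, -0.2538, 0.2423]
eef_rot: [-3.142, -0.0, 0.012]
force: [0.1, -0.5, -1.4]
grip_width: 0.0131
[ 0.48021683 -0.25377719  0.24228048] [-3.14158522e+00 -5.68370476e-05  1.20895289e-02] 0.01313961045689792 [ 0.1312153  -0.52863804 -1.35633349] [ 0.05712368  0.19480707 -0.01346558] 15.8
```

View pics/w11.png

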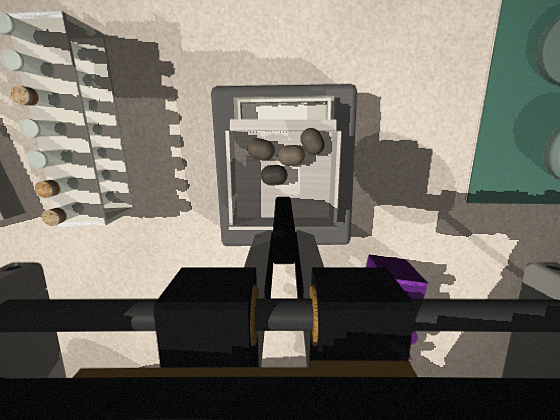

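View pics/s11.png

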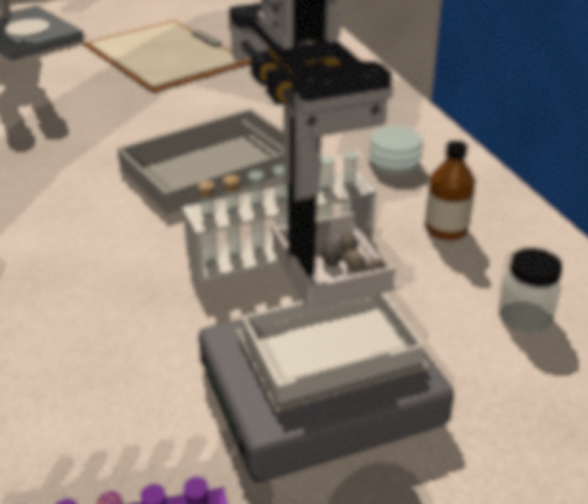

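View pics/t11.png

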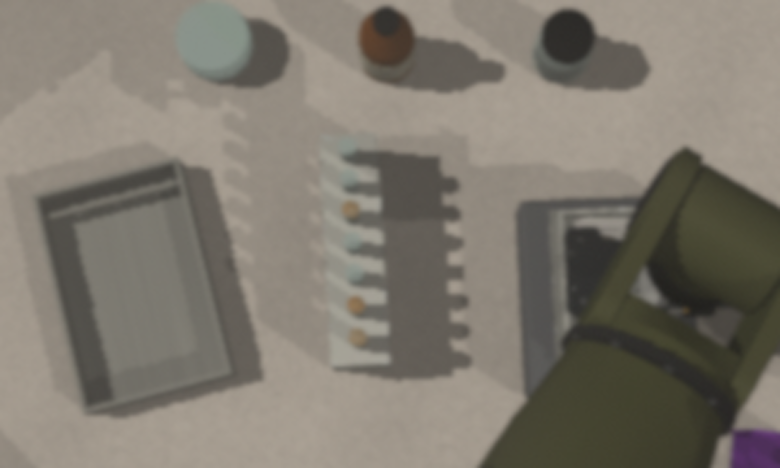

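Run:
```python
import cv2
t=cv2.imread('pics/w11.png'); cv2.imwrite('pics/w11c.png',cv2.resize(t[75:255,200:370],None,fx=3.3,fy=3.3,interpolation=cv2.INTER_CUBIC))
```

```text
(no output)
```

View pics/w11c.png

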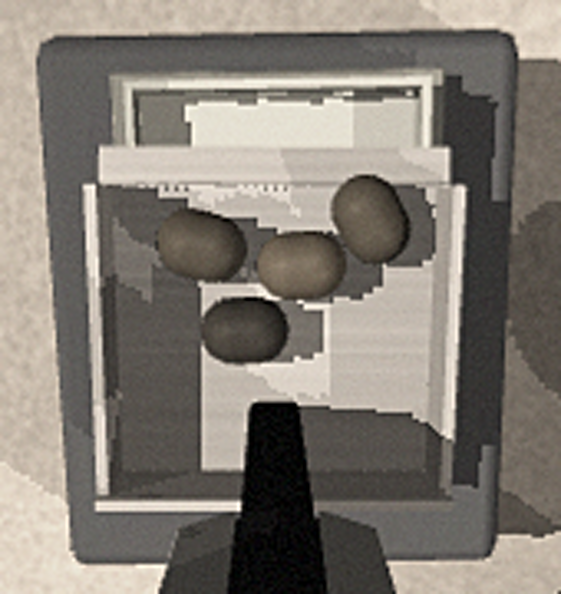

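Run:
```python
from h import *
m=np.load('w11.npy',allow_pickle=True).item()
c=lambda x,y:(200+(x+.5)/3.3-.5,75+(y+.5)/3.3-.5)
a,b=[plane(m,*c(*p),.088)[:2] for p in [(112,73),(442,70)]]; w=a-b; yaw=np.arctan2(-w[0],w[1])
print(a,b,np.linalg.norm(w),np.degrees(yaw)); print('weigh ctr',(a+b)/2-.075*np.array([np.cos(yaw),np.sin(yaw)]))
Q=[plane(m,*c(*p),.056)[:2] for p in [(38,38),(518,33),(495,558),(75,563)]]
print('bal',np.mean(Q,0),np.linalg.norm(Q[0]-Q[1]),np.linalg.norm(Q[0]-Q[3]), np.degrees(np.arctan2(*((Q[0]+Q[1]-Q[2]-Q[3])[::-1]))))
z=.1611
l=[plane(m,*c(*p),z)[:2] for p in [(98,147),(450,147)]];w=l[0]-l[1];y2=np.arctan2(-w[0],w[1]);print('lip',np.mean(l,0),np.linalg.norm(w),np.degrees(y2),'pan',np.mean(l,0)-.046*np.array([np.cos(y2),np.sin(y2)]))
k=[plane(m,*c(*p),z+.03)[:2] for p in [(95,505),(452,509)]];print('back',np.mean(k,0),np.linalg.norm(k[0]-k[1]))
```

```text
[ 0.58718124 -0.19820051] [ 0.58940513 -0.30868934] 0.11051121089577529 1.15308092286773
weigh ctr [ 0.51330837 -0.2549542 ]
bal [ 0.50226135 -0.25625457] 0.17411369555156028 0.20376240409024013 1.4928642454209031
lip [ 0.56130631 -0.2529542 ] 0.09452741846523298 0.6638688506955119 pan [ 0.5153094  -0.25348717]
back [ 0.46969278 -0.25391892] 0.09355351954715412
```

Weigh centre is about (0.5115, -0.2555) with yaw about 1°. The pan is at (0.515, -0.2535), 73 mm above the rim. I nudge it across and lower it about 57 mm.

```bash
python3 -m creep '{"xyz":[[-1,1,3],[-1,1,6],[-1,0,8],[0,0,9],[0,0,9]],"spin":[-0.005,0,0,0,0]}'
python3 -m creep '{"xyz":[[0,0,8],[0,0,6],[0,0,4],[0,0,3],[0,0,1]],"spin":[0,0,0,0,0]}'
python3 -m creep '{"xyz":[[0,0,0],[0,0,0],[0,0,0],[0,0,0]],"spin":[0,0,0,0]}'
python3 - <<'E'
from pan import *
o=ctrl.get_obs();print(o['ee_pos'],o['eef_rot'],o['grip_width'],o['force'],o['moment'],o['time_s'])
m=ctrl.camera_model('wrist');np.save('w12.npy',m,allow_pickle=True);im=ctrl.camera('wrist')[:,:,::-1]; cv2.imwrite('pics/w12.png',cv2.resize(im[75:255,200:370],None,fx=3.3,fy=3.3,interpolation=cv2.INTER_CUBIC))
ims=ctrl.camera('side')[:,:,::-1]; cv2.imwrite('pics/s12.png',cv2.resize(ims[180:340,220:400],None,fx=3.2,fy=3.2,interpolation=cv2.INTER_CUBIC))
E
```

```text
time_s: 16.58
ee_pos: [0.4771, -0.256, 0.2064]
eef_rot: [-3.141, 0.0, 0.017]
force: [-0.2, -0.2, -1.9]
grip_width: 0.0133
time_s: 17.2
ee_pos: [0.4772, -0.256, 0.1852]
eef_rot: [3.142, -0.0, 0.017]
force: [0.1, 0.9, -2.1]
grip_width: 0.0133
time_s: 17.7
ee_pos: [0.4772, -0.256, 0.1853]
eef_rot: [3.142, -0.0, 0.017]
force: [0.4, -1.0, -2.6]
grip_width: 0.0131
[ 0.47716665 -0.25603818  0.18530969] [ 3.14152766e+00 -5.65605873e-05  1.67923386e-02] 0.013111831243932958 [ 0.4198424  -0.97195561 -2.63042067] [-0.04654159  0.19318605  0.02335004] 17.7
```

View pics/w12.png

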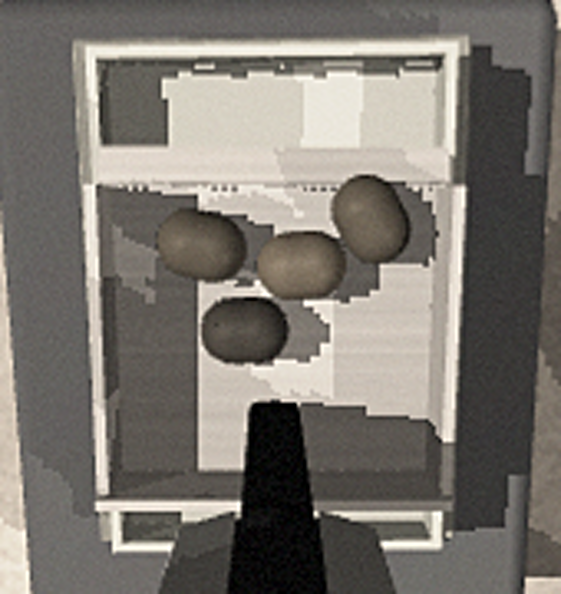

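View pics/s12.png

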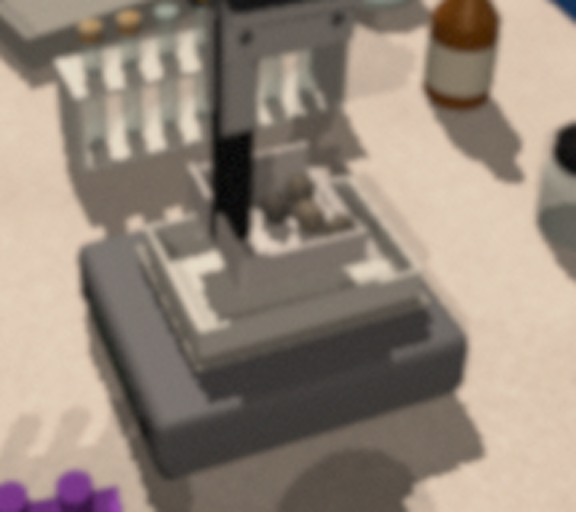

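Run:
```python
from h import *
m=np.load('w12.npy',allow_pickle=True).item(); s=ctrl.camera_model('side')
c=lambda x,y:(200+(x+.5)/3.3-.5,75+(y+.5)/3.3-.5)
Q=[plane(m,*c(*p),.088)[:2] for p in [(75,42),(467,38),(443,548),(112,552)]]
print('weigh',np.mean(Q,0),np.linalg.norm(Q[0]-Q[1]),np.linalg.norm(Q[2]-Q[3]),np.linalg.norm(Q[0]-Q[3]))
l=[plane(m,*c(*p),.104)[:2] for p in [(98,147),(450,147)]];print('pan',np.mean(l,0)-[.046,.0007],np.linalg.norm(l[0]-l[1]))
# heights: side view lip right corner (365,232) of scoop
for X in [(.4717+.0,-.3,.134),(.557,-.302,.104),(.55,-.303,.131)]: print(((proj(s,X)-[220,180])*3.2).round(0))
```

```text
weigh [ 0.51197602 -0.25563906] 0.10862060588178467 0.10461703452079078 0.15075513758371079
pan [ 0.51226315 -0.25555563] 0.09457666103912565
[247. 251.]
[377. 258.]
[370. 228.]
```

The pan is within 1 mm of the weighing-tray centre and about 16 mm above the rim. The scoop is level and all four pebbles are in it. I hand in.

Run:
```python
from station import ctrl
print(ctrl.hand_in()); o=ctrl.get_obs(); print(o['time_s'],o['ee_pos'],o['grip_width'])
```

```text
the job is handed in; nothing more can be done
None
the job is handed in; nothing more can be done
```

I took the scoop by its grip and scooped all four pebbles against the stop bar. I carried them over the white rack with the pan about 160 mm above the bench, and handed in at 17.7 s holding the scoop over the weighing tray. The hand-in reports no verdict.

**Last checks:**
- **Position:** the pan is within about 1 mm of the weighing-tray centre sideways, about 16 mm above the rim, and lined up with its long side to about 0.01 rad. The height comes from the measured tool pose. The side view agreed to about 5 pixels of the enlarged crop, roughly 1 to 2 mm.
- **Grip:** the scoop was still and level with a steady grip of 13.1 mm at 60 N. All four pebbles were in the pan, and the feed tray looked empty.
- **Contact:** I saw no contact with the rack, balance, bottle, dishes or jar.

**Disagreements:**
- The weighing-tray centre differed by up to 3 mm between views; I used the last wrist view.
- Early on, the top and side cameras together put the grip about 10 mm from where the wrist camera did. The top-view point I picked was partway down the grip, and the wrist position held at the grasp.

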